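# Zero the burrs of a grinder and open it to the two-rib mark

## Robot

A 7-joint arm with a two-finger parallel gripper is mounted at the origin on a cart in front of the work surface, level with it; the furniture and walls round the work are solid. World frame = base frame: x ahead of the robot, y to its left, z up, the work surface at z = 0. Lengths are in m, angles in rad, forces in N, time in s.
With the tool pointing down it reaches from about 0.425 to 0.875 m from the base axis. Payload 4.7 kg.
Tool frame: the origin (TCP) lies at the very end of the fingers, on their centre line; the grasp point (between the pads) lies 19 mm behind it (hold_point_z is the z of the grasp point in the tool frame, in m); z points along the fingers, y is the line along which they close (so a half turn about z gives the same grasp; the last joint's range is limited). The gripper opens to 87 mm and grips with 3 to 60 N. Pads are 19 mm wide; open, the fingers measure 117 mm over their backs; the gripper's body (75 mm by 190 mm) begins 51 mm behind the grasp point.
Start: joints at [1.172, 0.321, -0.07, 1.45, 0.023, 1.371, -0.057], TCP at [0.261, -0.595, 0.223] pointing down, gripper open.
Joint ranges: [-2.86, 2.86], [-0.3, 2.09], [-1.38, 1.24], [0.06, 2.45], [-1.56, 4.7], [0.09, 2.05], [-2.69, 2.69]. Speed limits (rad/s): [2.57, 2.57, 3.14, 3.14, 3.14, 3.14, 3.14].

## Interface

Orientations are given as a unit quaternion [x, y, z, w].
In Python, from plant import get_obs, camera, close_job, spot_in, hold_point_z gives the robot as it stands.
- The arm moves only by the tool send_rows, never from a script. Its argument "motion" is a list of rows, each a list of 6 numbers: the shift along the tool's x, y, z in mm, then the turn, a rotation vector about the tool's x, y, z in degrees. In form: [[dx, dy, dz, ax, ay, az], ...]. A call has 1 to 10 rows; each row shifts and turns the commanded pose from where the row before left it, along the tool's axes as they then stand; what a row does not reach is not made up. A row lasts 1/10 s, in which the tool goes at most 50 mm and 8.59 degrees, less where a joint would pass 70% of its speed; a pose out of reach is approached as far as the arm can. A call with a gripper value outside its range is refused whole. "jaw" is the closure, from -1 (fully open) to 1 (shut), set as the call begins (left out, the last holds). The fingers move at their own pace and stop on an object; "force" is the grip in N (left out, the last holds). Time passes only in rows, so rows that do not move let the fingers close. It gives the time, the measured TCP pose, the force, the opening and the grip force at its end, in the units of the state.
- get_obs(): the state, without advancing time (a new reading comes with each control period).
- camera(name): name is "scene" or "top" or "wrist"; returns a dict with "frame" (384x512x3 uint8, blue, green, red), "z_map" (384x512 float32, m along the optical axis (not along the pixel's ray), 0 where there is no reading), "vfov" (degrees; the focal length in pixels is half the picture's height over the tangent of half this angle, whatever the lens; pixels are square), "cx", "cy" (the principal point, pixels), "rvec" (rotation vector, rad) and "tvec" (3), from world to camera coordinates, as OpenCV has them. Camera axes: x right, y down, z forward; pixel columns grow to the right and rows downward; lengths in m; the calibration is good to about 2 mm. A picture is of the moment at which its call begins.
- close_job(): hands the job in; it is judged then, once.
Trained networks look in a picture, given as the dict that the camera call returned (one of the last four; its "shot" number tells which), for a name from the list of things; names that differ only in an ending like _2 or _b are one class to them, and where a whole thing is asked for, a point or a joint stands for the part that bears it (a point fixed in the world has none). Each returns a list of dicts, best first, with "conf" (0 to 1); they miss things now and then, are a little off and sometimes report something else, mostly with a low value. They report only what shows in the picture. A call takes as long as a camera call.
- spot_in(picture, query): "extent" ([centre column, centre row, width, height] as shares, 0 to 1, of the picture: columns of its width, rows of its height, round what is visible of it).
The state is a dict: "t": time; "joints": joint angles; "dq": joint speeds; "tau": joint torques, N m; "eef_pos": TCP position; "tool_rot": TCP orientation; "force": force on the tool from outside, world axes, zero at the start; "ft_torque": the same for the moment, N m; "opening": opening from 0.0 (shut) to 1.0 (fully open); "gripper_force": force on a finger pad.
Only numpy, scipy, OpenCV 4.12 (cv2) and the standard library are available. Lean on these libraries where they do the work, as an engineer would, in place of code of your own. Each camera call takes 0.05 s, during which the arm holds its last target. There are 200 camera calls.

## Task

Set the spice grinder: turn its top wheel clockwise, gently, until you feel the burrs come together inside, pressing on them lightly for a moment without forcing them. Then turn the wheel back until the pointer on its far rim stands at the mark of two ribs, press the locking pin on the near side fully down, and let go; leave the other things on the board and the hob where they stand.

Things in the scene. Friction and masses are not known exactly. Their poses are not given: they have to be found in the camera images.
- grinder: Electric spice grinder, steel, round, 140 mm across its top flange, fixed on a wooden chopping board 20 mm thick. Origin under its centre on the board, z up; +x is its far side, -x its near side with the locking pin, -y the side with the spout; yaw within 0.2 rad of the robot's axes. Its flange top is 118 mm above the origin
- burrs (a point): Point on the wheel's axis, 100 mm above the grinder's origin, at the hidden burrs. They first touch at an unknown wheel angle 0.62 to 1.15 rad clockwise of the two-rib mark; from there the torque on the wheel rises by some 6 N m/rad. They count as together once this torque stays above 0.09 N m for 0.2 s, and are forced above 0.6; a total of 0.2 to 0.5 N m at the wheel is right
- wheel: Black adjusting wheel on the grinder, a disc 100 mm across, 10 mm thick, turning about the grinder's upright axis; clockwise from above closes the burrs. Origin: centre of its underside, 120 mm above the grinder's; x points to its pointer, z up. Friction about 0.06 N m; it stays where left. Starts with the pointer 0.3 rad anticlockwise to 0.25 rad clockwise of the two-rib mark
- grip (a point): Centre of the top face of the wheel's grip bar, on the wheel's axis, 160 mm above the grinder's origin. The bar stands on the disc along the wheel's x axis, 46 mm long, 14 mm wide and 30 mm tall; nothing stands beside it above the disc
- pointer (a point): Tip of the wheel's small metal pointer, which sticks out of the wheel's rim in the direction of the grip bar, 59 mm from the axis, 125 mm above the grinder's origin
- mark_one (a point): The point where the pointer's tip stands when it reads the one-rib mark (a single raised rib on the flange and its outer face, 0.45 rad clockwise of the two-rib mark), 59 mm from the axis
- mark_two (a point): The point where the pointer's tip stands when it reads the two-rib mark (two raised ribs side by side, 7 mm apart, straight on the far side of the flange); the mark to set, 59 mm from the axis
- mark_three (a point): The point where the pointer's tip stands when it reads the three-rib mark (three raised ribs, 0.45 rad anticlockwise of the two-rib mark), 59 mm from the axis
- pin_top (a point): Centre of the round top, 18 mm across, of the metal locking pin, which stands upright in a boss 28 mm across on the grinder's near side, 80 mm from the axis. Unpressed it is 143 mm above the grinder's origin, 11 mm proud of its boss
- lock_pin (a joint): Travel of the locking pin, 0 up to 0.010 m fully down (then 1 mm proud of its boss); pressed straight down against a friction of about 4 N, it stays where it is left
- ramekin: White round dish 80 mm across, 42 mm tall, under the grinder's spout; origin under its centre. A bystander
- pepper_jar: Spice jar with a white lid, 44 mm across, 109 mm tall, on the board left of the grinder; origin under its centre. A bystander
- salt: Salt shaker 44 mm across, 90 mm tall, on the board left of the grinder; origin under its centre. A bystander
- spoon: Teaspoon 130 mm long lying on the board's near right part; origin under its middle. A bystander
- mug: Striped mug 82 mm across, 97 mm tall, at the near right of the hob; origin under its middle. A bystander
- lemon: Lemon 71 mm long, on the right of the hob; origin under its middle. A bystander

How it is judged:
On the way, in this order (a step that is already met when the one before it is completed fails the run):
1. the burrs are brought together by the wheel and pressed lightly (burr torque above 0.09 N m) for 0.2 s (contact force between upper_burr and lower_burr above 3 N), for 0.2 s.
2. the wheel is turned back until its pointer is within 5 mm of the two-rib mark (horizontal distance between pointer and mark_two below 0.005 m), for 0.2 s.
3. the locking pin is pressed fully down (8.5 of 10 mm or more) (value of joint lock_pin above 0.0085 m), for 0.1 s.
At the end, for the whole second after the job is handed in: The pointer on the wheel's far rim stands within 5 mm of the two-rib mark, the wheel at rest, and the locking pin is down by at least 8.5 of its 10 mm (horizontal distance between pointer and mark_two below 0.005 m and angular speed of wheel below 0.05 rad/s and value of joint lock_pin above 0.0085 m); the robot touches nothing.
It fails at once if the burrs are forced together (burr torque above 0.6 N m) (contact force between upper_burr and lower_burr above 20 N).
It fails at once if the locking pin is pressed (more than 4 mm) while the pointer is over 10 mm off the two-rib mark (value of joint lock_pin above 0.004 m and horizontal distance between pointer and mark_two above 0.01 m).
It fails at once if a bystander is moved by more than 30 mm (distance of any of ramekin, pepper_jar, salt, spoon, mug, lemon from where it was at the start of the episode above 0.03 m).
It also fails if it takes over 61 s, if anything falls off the work surface, if the arm or the gripper's body presses on something with over 40 N, if the wrist force passes 120 N, or if a joint passes its speed limit or range.

## Working session

There is one attempt and no reset: what is moved stays moved. The work goes in short steps, Python scripts to look and compute and a tool call to move; the robot and the scene stay as the last step left them, time stands still between calls to the robot, and variables do not carry over. Pictures are saved under pics/ and viewed, at most 10 in all, crops included, and the job is handed in when it is done.

Besides the shell and the picture viewer there is one more tool, called after "Request:" as name([rows], argument=value, ...), one row to a line, values as JSON. send_rows: Moves the arm, as the interface text tells. Its arguments: {"type":"object","properties":{"motion":{"type":"array"},"jaw":{"type":"number"},"force":{"type":"number"}},"required":["motion"]}

```bash
ls; mkdir -p pics
cat > h.py <<'E'
import numpy as np, cv2
from plant import *
from scipy.spatial.transform import Rotation as R
def cam(n):
    c=camera(n); c['R']=cv2.Rodrigues(np.array(c['rvec'],float))[0]; c['t']=np.array(c['tvec'],float).ravel()
    c['f']=192/np.tan(np.radians(c['vfov'])/2); return c
def cloud(c):
    z=c['z_map']; v,u=np.mgrid[0:384,0:512]
    p=np.stack([(u-c['cx'])/c['f']*z,(v-c['cy'])/c['f']*z,z],-1)
    w=(p-c['t'])@c['R']; w[z<=0]=np.nan; return w
def onplane(c,u,v,h):
    d=c['R'].T@np.array([(u-c['cx'])/c['f'],(v-c['cy'])/c['f'],1]); o=-c['R'].T@c['t']
    return o+d*(h-o[2])/d[2]
def proj(c,P):
    q=c['R']@np.array(P)+c['t']; return q[:2]/q[2]*c['f']+[c['cx'],c['cy']]
E
python3 - <<'E'
from h import *
o=get_obs(); print({k:np.round(v,3) for k,v in o.items()}, hold_point_z)
for n in ["scene","top"]:
    c=cam(n); cv2.imwrite(f"pics/{n}.png",c['frame']); W=cloud(c)
    print(n,c['f'],-c['R'].T@c['t'])
    for q in ["grinder","wheel","grip","pointer","mark_two","pin_top","mark_one","mark_three"]:
        for r in spot_in(c,q)[:2]:
            e=r['extent']; u,v=e[0]*512,e[1]*384
            print(q,round(r['conf'],2),np.round([u,v,e[2]*512,e[3]*384],1),np.round(W[int(v),int(u)],3))
E
```

```text
pics
{'t': np.float64(0.0), 'joints': array([ 1.172,  0.322, -0.07 ,  1.452,  0.023,  1.371, -0.057]), 'dq': array([ 0.   ,  0.001, -0.001,  0.   , -0.001,  0.001,  0.001]), 'tau': array([-1.0000e-03, -4.9129e+01, -4.0400e-01, -3.1254e+01, -6.4000e-02,
        4.4000e-02,  0.0000e+00]), 'eef_pos': array([ 0.26 , -0.595,  0.221]), 'tool_rot': array([ 0.979,  0.205, -0.   , -0.001]), 'force': array([ 0.004, -0.255, -0.279]), 'ft_torque': array([-0.034,  0.013,  0.072]), 'gripper_force': np.float64(0.0), 'opening': np.float64(1.003)} -0.0187
scene 371.9392162707663 [0.03414226 0.62120119 0.95911954]
grinder 0.91 [240.4 221.5  51.3  54.8] [0.525 0.097 0.139]
grinder 0.33 [237.6 208.1  36.4  26.1] [0.556 0.074 0.154]
wheel 0.89 [235.7 207.   35.2  28.4] [0.565 0.073 0.151]
grip 0.73 [238.6 207.9  33.2  24.9] [0.553 0.073 0.16 ]
pointer 0.83 [235.4 209.   32.6  25.7] [0.562 0.077 0.148]
pointer 0.29 [334.2 176.2  22.7  34.2] [ 0.441 -0.306  0.086]
mark_two 0.97 [240.7 221.8  52.1  56.4] [0.525 0.097 0.139]
mark_one 0.71 [239.9 220.1  49.9  52.5] [0.529 0.097 0.14 ]
mark_three 0.65 [238.8 219.2  48.7  54.2] [0.529 0.101 0.148]
top 420.1149559324908 [ 0.45364275 -0.0015697   1.11589783]
grinder 0.84 [243.8 181.6  80.5  71.4] [0.553 0.04  0.149]
wheel 0.73 [230.6 175.6  44.   41.7] [0.564 0.067 0.179]
grip 0.77 [232.9 175.6  39.9  47.3] [0.564 0.063 0.179]
pointer 0.66 [232.2 177.3  44.   40.7] [0.56  0.063 0.177]
mark_two 0.94 [245.8 183.   79.8  70.4] [0.548 0.036 0.144]
pin_top 0.49 [234.  211.6   6.4   9. ] [0.484 0.064 0.16 ]
pin_top 0.22 [246.7 182.   77.   65.6] [0.55  0.033 0.149]
mark_one 0.82 [244.4 183.7  86.4  67. ] [0.548 0.038 0.148]
mark_three 0.73 [246.  182.1  81.2  75.2] [0.55  0.033 0.149]
mark_three 0.35 [182.9 160.9  27.4  25.9] [0.609 0.184 0.128]
```

Run:
```python
import cv2
a=cv2.imread("pics/top.png"); b=cv2.imread("pics/scene.png")
cv2.imwrite("pics/a1.png",cv2.resize(a[110:260,140:340],None,fx=4,fy=4,interpolation=cv2.INTER_CUBIC))
cv2.imwrite("pics/a2.png",cv2.resize(b,(800,600)))
```

```text
(no output)
```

View pics/a1.png

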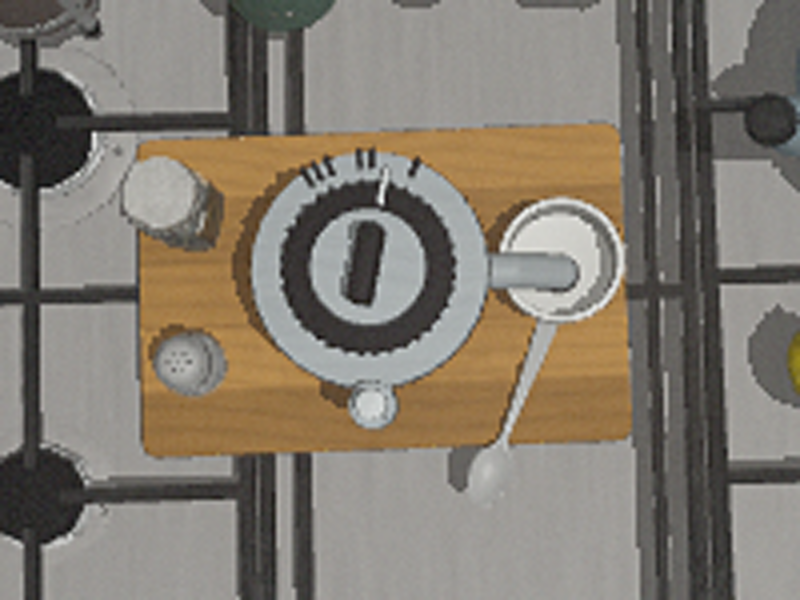

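View pics/a2.png

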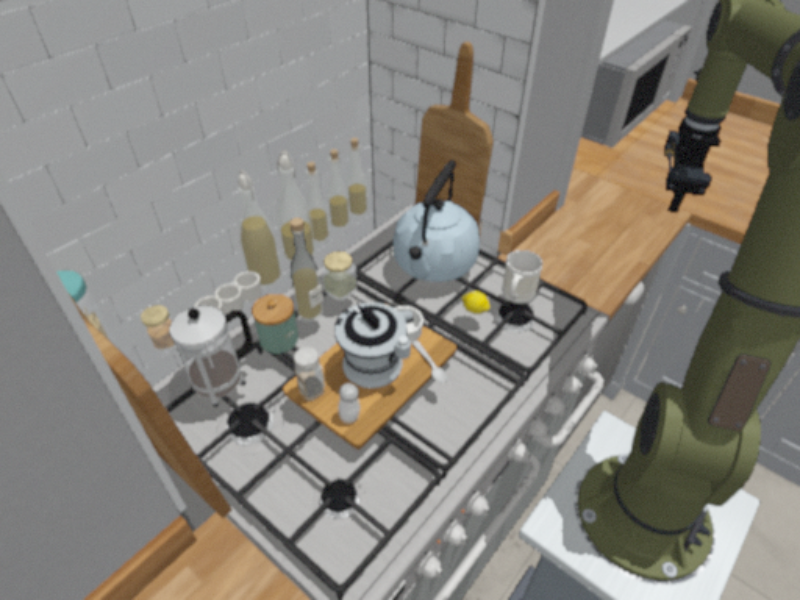

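The top crop shows the bar at about (231,176) in the full picture, the pin at (233,211), two ribs at (231.5,149.5) and the pointer tip at (237,153), right of the mark (clockwise). The scene view shows the arm parked far right, with tall bottles and the jar behind and left of the grinder.

Run:
```python
from h import *
c=cam("top"); W=cloud(c)
def pp(n,u,v,h): 
    p=onplane(c,140+u/4-.4,110+v/4-.4,h); print(n,np.round(p,4)); return p[:2]
g=pp("bar",363,263,.18); pin=pp("pin",372,405,.163); m=pp("two",366,158,.138); t=pp("tip",388,170,.145)
o=pp("one",415,167,.138); th=pp("three",318,172,.138)
near=lambda W:(np.hypot(W[...,0]-g[0],W[...,1]-g[1])<.1)
B=W[near(W)&(W[...,2]>.168)]
print(len(B),B.mean(0)); q=(B.max(0)+B.min(0))/2;print(q)
u,s,vt=np.linalg.svd(B[:,:2]-B[:,:2].mean(0)); print("bar ang",np.arctan(vt[0,1]/vt[0,0]))
F=W[near(W)&(abs(W[...,2]-.138)<.004)]; 
print("flange",len(F),[(F[:,i].min(),F[:,i].max()) for i in(0,1)])
for a,n in((g,'bar'),): 
    print("pin->c yaw",np.arctan2(*(g-pin)[::-1]),np.hypot(*(g-pin)),"mark yaw",np.arctan2(*(m-g)[::-1]),"tip",np.arctan2(*(t-g)[::-1]),np.hypot(*(t-g)), np.arctan2(*(o-g)[::-1]),np.arctan2(*(th-g)[::-1]))
# obstacles high near
for x0 in np.arange(.35,.9,.05):
    print(round(x0,2),[round(float(np.nanmax(np.where((abs(W[...,0]-x0)<.025)&(abs(W[...,1]-y0)<.025),W[...,2],-1))),2) for y0 in np.arange(-.2,.35,.05)])
o=get_obs(); print(R.from_quat(o['tool_rot']).as_matrix().round(3))
```

```text
bar [0.5632 0.0666 0.18  ]
pin [0.4841 0.0646 0.163 ]
two [0.6302 0.0665 0.138 ]
tip [0.6215 0.0533 0.145 ]
one [0.624  0.0377 0.138 ]
three [0.6227 0.0949 0.138 ]
13512 [0.58963453 0.06886978 0.83756914]
[0.56642567 0.06657991 0.52392329]
bar ang -1.5702224652277723
flange 1225 [(np.float64(0.4772828370690473), np.float64(0.6356931690057269)), (np.float64(-0.0024353884504186444), np.float64(0.13441868079509928))]
pin->c yaw 0.025573060615836918 0.07911619440230544 mark yaw -0.001791740876986509 tip -0.22414632628842432 0.059817052277867516 -0.4424650356622659 0.44376611807621147
0.35 [-0.03, 0.0, 0.0, -0.03, -0.03, -0.03, 0.0, 0.0, -0.03, -0.03, 0.0]
0.4 [-0.03, 0.0, 0.0, -0.03, 0.03, -0.03, 0.0, 0.0, -0.03, -0.02, 0.0]
0.45 [0.03, 0.0, 0.02, 0.02, 0.03, 0.16, 0.02, 0.03, 0.02, 0.0, 0.0]
0.5 [0.06, 0.0, 0.02, 0.03, 0.14, 0.17, 0.16, 0.11, 0.11, 0.02, 0.0]
0.55 [0.04, 0.0, 0.07, 0.11, 0.15, 0.18, 0.18, 0.14, 0.11, 0.02, 0.0]
0.6 [0.84, 0.86, 0.87, 0.87, 0.87, 0.88, 0.88, 0.88, 0.84, -0.03, 0.0]
0.65 [0.19, 0.14, 0.02, 0.02, 0.02, 0.14, 0.14, 0.13, 0.13, 0.02, 0.0]
0.7 [0.1, 0.0, 0.0, -0.04, -0.04, -0.03, 0.0, 0.0, 0.01, 0.01, 0.0]
0.75 [0.09, 0.0, 0.1, 0.1, 0.17, 0.18, 0.11, 0.11, 0.15, 0.19, 0.22]
0.8 [0.0, 0.0, 0.1, 0.1, 0.27, 0.27, 0.12, 0.12, 0.16, 0.19, 0.23]
0.85 [0.03, 0.03, 0.03, 0.03, 0.03, 0.03, 0.1, 0.1, 0.03, 0.18, 0.19]
[[ 0.916  0.401 -0.   ]
 [ 0.401 -0.916 -0.   ]
 [-0.     0.    -1.   ]]
```

Request:
send_rows([
  [34,-30,-2,0,0,0],
  [34,-30,-2,0,0,0],
  [34,-30,-2,0,0,0],
  [34,-30,-2,0,0,0],
  [34,-30,-2,0,0,0],
  [34,-30,-2,0,0,0],
  [34,-30,-2,0,0,0],
  [34,-30,-2,0,0,0],
], jaw=-1)

```text
t: 1.75
eef_pos: [0.4141, -0.2647, 0.239]
tool_rot: [0.979, 0.205, 0.0, 0.0]
force: [0.1, 0.2, -0.3]
opening: 1.001
gripper_force: 0.0
```

Request:
send_rows([
  [34,-30,-2,0,0,0],
  [34,-30,-2,0,0,0],
  [34,-30,-2,0,0,0],
  [34,-30,0,0,0,0],
  [34,-30,0,0,0,0],
  [34,-30,0,0,0,0],
  [34,-30,0,0,0,0],
  [34,-30,0,0,0,0],
  [0,0,0,0,0,-8.5],
])

```text
t: 2.65
eef_pos: [0.5672, 0.071, 0.2448]
tool_rot: [0.959, 0.283, 0.001, -0.002]
force: [-0.7, 0.8, -0.5]
opening: 1.002
gripper_force: 0.0
```

Request:
send_rows([
  [0,0,0,0,0,-8.5],
  [0,0,0,0,0,-8.5],
  [0,0,0,0,0,-8.5],
  [0,0,0,0,0,-8.5],
  [0,0,0,0,0,-8.5],
  [0,0,0,0,0,-8.5],
  [0,0,0,0,0,-8.5],
  [0,0,0,0,0,-8.5],
  [0,0,0,0,0,-8.5],
  [0,0,0,0,0,-8.5],
])

```text
t: 3.65
eef_pos: [0.5665, 0.0624, 0.2446]
tool_rot: [0.519, 0.855, -0.0, 0.0]
force: [0.3, 0.2, 0.7]
opening: 1.003
gripper_force: 0.0
```

Request:
send_rows([
  [0,0,0,0,0,-8.5],
  [0,0,0,0,0,-8.5],
  [0,0,0,0,0,-8.5],
  [0,0,0,0,0,-8.5],
  [0,0,0,0,0,-8.5],
  [0,0,0,0,0,-7.3],
  [0,0,0,0,0,0],
  [0,0,0,0,0,0],
])

```text
t: 4.45
eef_pos: [0.5665, 0.0623, 0.2446]
tool_rot: [0.115, 0.993, -0.0, 0.0]
force: [0.7, 1.1, 0.5]
opening: 1.0
gripper_force: 0.0
```

```bash
cat >> h.py <<'E'
def st():
    o=get_obs(); M=R.from_quat(o['tool_rot']).as_matrix()
    print("t",round(float(o['t']),2),"pos",np.round(o['eef_pos'],4),"a",round(float(np.arctan2(M[1,0],M[0,0])),4),"tilt",M[:2,2].round(4),"F",np.round(o['force'],2),"M",np.round(o['ft_torque'],3),"q7",round(float(o['joints'][6]),2),"op",round(float(o['opening']),3),"gf",round(float(o['gripper_force']),1))
    return o,M
E
python3 - <<'E'
from h import *
st(); c=cam("wrist"); cv2.imwrite("pics/w1.png",c['frame']); print(-c['R'].T@c['t'],c['f'])
W=cloud(c)
B=W[(abs(W[...,2]-.18)<.006)&(np.hypot(W[...,0]-.563,W[...,1]-.067)<.045)]
if len(B):
    r=cv2.minAreaRect((B[:,:2]*1000).astype(np.float32)); print("bar",len(B),r)
for P in [(.563,.067,.18),(.484,.065,.163),(.63,.067,.138)]: print(proj(c,P))
E
```

```text
t 4.45 pos [0.5665 0.0623 0.2446] a 2.9105 tilt [ 0.0001 -0.0001] F [0.73 1.07 0.53] M [ 0.069 -0.12   0.04 ] q7 1.02 op 1.0 gf 0.0
[0.4972934  0.07934771 0.40641541] 294.5688445593707
bar 927 ((562.5654296875, 67.248046875), (13.631134986877441, 45.815704345703125), 77.39573669433594)
[259.48821981 200.87061296]
[234.27006266 101.92540323]
[274.10934261 251.78482891]
```

View pics/w1.png

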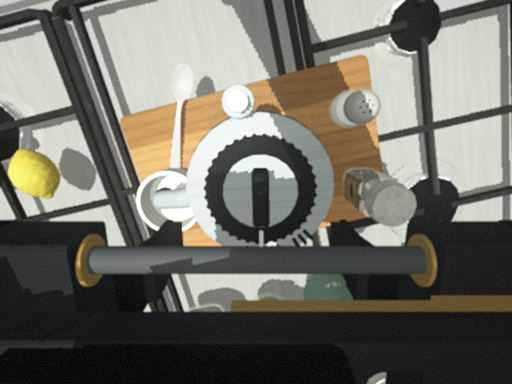

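The wrist picture shows the bar at (261,197), nearly in line with the tool, and the pin at (238,101). The bar measures 13.6 x 45.8 mm at (0.5626, 0.0672), which matches the given size, and it is 0.220 rad clockwise.

Run:
```python
from h import *
c=cam("wrist"); W=cloud(c)
P=W[(abs(W[...,2]-.163)<.005)&(np.hypot(W[...,0]-.484,W[...,1]-.065)<.02)]
print(len(P),P.mean(0), cv2.minEnclosingCircle((P[:,:2]*1000).astype(np.float32)), onplane(c,238,101,.163))
```

```text
404 [0.48307324 0.06699485 0.16249304] ((483.0282897949219, 66.89485931396484), 8.846480369567871) [0.48398983 0.06802313 0.163     ]
```

Request:
send_rows([
  [2,2,10,0,0,-0.6],
  [2,2,15,0,0,0],
  [1,0,15,0,0,0],
  [0,0,15,0,0,0],
  [0,0,15,0,0,0],
  [0,0,10,0,0,0],
  [0,0,6,0,0,0],
  [0,0,4,0,0,0],
  [0,0,0,0,0,0],
  [0,0,0,0,0,0],
])

```text
t: 5.55
eef_pos: [0.5629, 0.0676, 0.155]
tool_rot: [0.108, 0.994, 0.0, 0.0]
force: [-0.5, 0.5, -0.6]
opening: 1.002
gripper_force: 0.0
```

```bash
python3 -c "
from h import *
st()"
```

```text
t 5.55 pos [0.5629 0.0676 0.155 ] a 2.9243 tilt [0.0009 0.    ] F [-0.51  0.46 -0.58] M [ 0.067 -0.113  0.002] q7 0.97 op 1.002 gf 0.0
```

Request:
send_rows([
  [0,0,0,0,0,0],
  [0,0,0,0,0,0],
  [0,0,0,0,0,0],
  [0,0,0,0,0,0],
  [0,0,0,0,0,0],
  [0,0,0,0,0,0],
  [0,0,0,0,0,0],
  [0,0,0,0,0,0],
], jaw=1, force=50)

```text
t: 6.35
eef_pos: [0.5625, 0.0675, 0.1545]
tool_rot: [0.108, 0.994, -0.0, -0.0]
force: [-0.7, 0.4, -0.2]
opening: 0.358
gripper_force: 0.0
```

```bash
python3 -c "
from h import *
st()"
```

```text
t 6.35 pos [0.5625 0.0675 0.1545] a 2.9243 tilt [-0.     -0.0001] F [-0.75  0.38 -0.21] M [ 0.043 -0.212  0.023] q7 0.97 op 0.358 gf 0.0
```

Request:
send_rows([
  [0,0,0,0,0,2],
  [0,0,0,0,0,3],
  [0,0,0,0,0,3],
  [0,0,0,0,0,3],
  [0,0,0,0,0,3],
  [0,0,0,0,0,3],
  [0,0,0,0,0,2],
  [0,0,0,0,0,0],
])

```text
t: 7.15
eef_pos: [0.5627, 0.0676, 0.1545]
tool_rot: [0.271, 0.963, 0.0, 0.0]
force: [2.1, 0.7, -1.4]
opening: 0.158
gripper_force: 50.0
```

```bash
python3 -c "
from h import *
st()"
```

```text
t 7.15 pos [0.5627 0.0676 0.1545] a 2.5928 tilt [0.0007 0.0002] F [ 2.12  0.66 -1.4 ] M [ 0.169 -0.442 -0.012] q7 0.66 op 0.158 gf 50.0
```

```bash
cat >> h.py <<'E'
def av(n=5):
    L=[];T=[]
    for i in range(n):
        o=get_obs(); L.append(o['ft_torque'][2]); T.append(o['tau'][6]); camera("wrist")
    st(); print("Mz",np.round(L,3),"mean",round(float(np.mean(L)),3),"tau7",np.round(T,3))
E
python3 -c "
from h import *
av()"
```

```text
t 7.4 pos [0.5628 0.0677 0.1545] a 2.5932 tilt [0.0006 0.0004] F [ 2.82  1.27 -2.38] M [ 0.259 -0.668 -0.036] q7 0.66 op 0.16 gf 50.0
Mz [-0.012 -0.073 -0.056 -0.05   0.027] mean -0.033 tau7 [-0.19  -0.01   0.046  0.058  0.058]
```

Request:
send_rows([
  [0,0,0,0,0,0.5],
  [0,0,0,0,0,0.5],
  [0,0,0,0,0,0.5],
  [0,0,0,0,0,0.5],
  [0,0,0,0,0,0.5],
])

```text
t: 7.9
eef_pos: [0.5628, 0.0677, 0.1545]
tool_rot: [0.292, 0.956, 0.0, 0.0]
force: [4.6, 1.1, -3.7]
opening: 0.154
gripper_force: 50.0
```

```bash
python3 -c "
from h import *
av()"
```

```text
t 8.15 pos [0.5628 0.0677 0.1545] a 2.5492 tilt [0.0007 0.0003] F [ 4.91  1.97 -3.57] M [ 0.495 -1.151 -0.011] q7 0.62 op 0.156 gf 50.0
Mz [ 0.084  0.024  0.057  0.036 -0.015] mean 0.037 tau7 [ 0.021 -0.058 -0.098 -0.054 -0.038]
```

Request:
send_rows([
  [0,0,0,0,0,0.5],
  [0,0,0,0,0,0.5],
  [0,0,0,0,0,0.5],
  [0,0,0,0,0,0.5],
  [0,0,0,0,0,0.5],
  [0,0,0,0,0,0.5],
  [0,0,0,0,0,0.5],
])

```text
t: 8.85
eef_pos: [0.5628, 0.0678, 0.1545]
tool_rot: [0.321, 0.947, 0.0, 0.0]
force: [6.1, 1.3, -4.6]
opening: 0.156
gripper_force: 50.0
```

```bash
python3 -c "
from h import *
av()"
```

```text
t 9.1 pos [0.5628 0.0678 0.1545] a 2.4882 tilt [0.0008 0.0005] F [ 4.86  2.12 -4.91] M [ 0.543 -1.267  0.056] q7 0.56 op 0.161 gf 50.0
Mz [ 0.105  0.064 -0.004  0.061  0.003] mean 0.046 tau7 [ 0.018 -0.073 -0.095 -0.055 -0.045]
```

Request:
send_rows([
  [0,0,0,0,0,0.5],
  [0,0,0,0,0,0.5],
  [0,0,0,0,0,0.5],
  [0,0,0,0,0,0.5],
  [0,0,0,0,0,0.5],
  [0,0,0,0,0,0.5],
  [0,0,0,0,0,0.5],
])

```text
t: 9.8
eef_pos: [0.5629, 0.0679, 0.1545]
tool_rot: [0.35, 0.937, 0.0, 0.0]
force: [5.5, 2.3, -4.5]
opening: 0.154
gripper_force: 50.0
```

```bash
python3 -c "
from h import *
av()"
```

```text
t 10.05 pos [0.5629 0.0679 0.1545] a 2.4272 tilt [0.001  0.0007] F [ 5.21  2.6  -5.81] M [ 0.533 -1.262  0.051] q7 0.5 op 0.159 gf 50.0
Mz [0.087 0.042 0.049 0.058 0.051] mean 0.058 tau7 [ 0.018 -0.074 -0.096 -0.056 -0.046]
```

Request:
send_rows([
  [0,0,0,0,0,0.5],
  [0,0,0,0,0,0.5],
  [0,0,0,0,0,0.5],
  [0,0,0,0,0,0.5],
  [0,0,0,0,0,0.5],
  [0,0,0,0,0,0.5],
  [0,0,0,0,0,0.5],
])

```text
t: 10.75
eef_pos: [0.563, 0.068, 0.1545]
tool_rot: [0.378, 0.926, 0.001, 0.0]
force: [6.5, 3.1, -5.0]
opening: 0.157
gripper_force: 50.0
```

```bash
python3 -c "
from h import *
av()"
```

```text
t 11.0 pos [0.563  0.068  0.1545] a 2.3661 tilt [0.0012 0.0009] F [ 5.56  2.43 -5.  ] M [ 0.59  -1.343  0.041] q7 0.45 op 0.162 gf 50.0
Mz [0.075 0.066 0.033 0.04  0.007] mean 0.044 tau7 [ 0.017 -0.075 -0.097 -0.057 -0.047]
```

Request:
send_rows([
  [0,0,0,0,0,0.5],
  [0,0,0,0,0,0.5],
  [0,0,0,0,0,0.5],
  [0,0,0,0,0,0.5],
  [0,0,0,0,0,0.5],
  [0,0,0,0,0,0.5],
  [0,0,0,0,0,0.5],
])

```text
t: 11.7
eef_pos: [0.5631, 0.0681, 0.1545]
tool_rot: [0.406, 0.914, 0.001, 0.0]
force: [5.6, 4.0, -5.1]
opening: 0.156
gripper_force: 50.0
```

```bash
python3 -c "
from h import *
av()"
```

```text
t 11.95 pos [0.5631 0.0681 0.1545] a 2.3051 tilt [0.0014 0.001 ] F [ 5.05  1.71 -5.54] M [ 0.615 -1.415 -0.014] q7 0.39 op 0.156 gf 50.0
Mz [0.068 0.099 0.048 0.048 0.013] mean 0.055 tau7 [ 0.016 -0.075 -0.098 -0.058 -0.048]
```

Run:
```python
from h import *
c=cam("wrist"); cv2.imwrite("pics/w2.png",c['frame'])
c=cam("top"); cv2.imwrite("pics/t2.png",cv2.resize(c['frame'][120:240,170:330],None,fx=4,fy=4,interpolation=cv2.INTER_CUBIC))
```

```text
(no output)
```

View pics/w2.png

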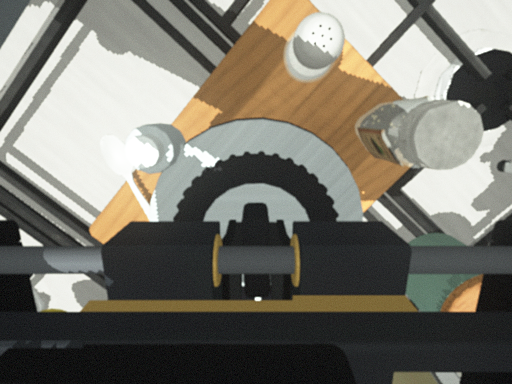

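The wrist picture shows the bar end at (255,212), upright between the pads, so the wheel is turning with the tool.

Request:
send_rows([
  [0,0,0,0,0,0.5],
  [0,0,0,0,0,0.5],
  [0,0,0,0,0,0.5],
  [0,0,0,0,0,0.5],
  [0,0,0,0,0,0.5],
  [0,0,0,0,0,0.5],
  [0,0,0,0,0,0.5],
])

```text
t: 12.75
eef_pos: [0.5632, 0.0681, 0.1545]
tool_rot: [0.434, 0.901, 0.001, 0.0]
force: [5.8, 3.0, -6.0]
opening: 0.157
gripper_force: 50.0
```

```bash
python3 -c "
from h import *
av()"
```

```text
t 13.0 pos [0.5631 0.0681 0.1545] a 2.244 tilt [0.0016 0.0011] F [ 6.52  2.84 -5.93] M [ 0.616 -1.504  0.034] q7 0.33 op 0.159 gf 50.0
Mz [0.031 0.161 0.039 0.031 0.05 ] mean 0.062 tau7 [ 0.015 -0.076 -0.099 -0.059 -0.049]
```

Request:
send_rows([
  [0,0,0,0,0,0.5],
  [0,0,0,0,0,0.5],
  [0,0,0,0,0,0.5],
  [0,0,0,0,0,0.5],
  [0,0,0,0,0,0.5],
  [0,0,0,0,0,0.5],
  [0,0,0,0,0,0.5],
])

```text
t: 13.7
eef_pos: [0.5632, 0.0682, 0.1545]
tool_rot: [0.461, 0.887, 0.001, 0.001]
force: [6.4, 2.9, -6.2]
opening: 0.16
gripper_force: 50.0
```

```bash
python3 -c "
from h import *
av()"
```

```text
t 13.95 pos [0.5633 0.0682 0.1545] a 2.1831 tilt [0.0019 0.0012] F [ 6.43  2.06 -7.49] M [ 0.682 -1.553  0.063] q7 0.27 op 0.155 gf 50.0
Mz [0.049 0.059 0.016 0.056 0.016] mean 0.039 tau7 [ 0.015 -0.077 -0.1   -0.06  -0.049]
```

Request:
send_rows([
  [0,0,0,0,0,0.5],
  [0,0,0,0,0,0.5],
  [0,0,0,0,0,0.5],
  [0,0,0,0,0,0.5],
  [0,0,0,0,0,0.5],
  [0,0,0,0,0,0.5],
  [0,0,0,0,0,0.5],
])

```text
t: 14.65
eef_pos: [0.5634, 0.0683, 0.1545]
tool_rot: [0.488, 0.873, 0.001, 0.001]
force: [7.4, 3.0, -6.4]
opening: 0.157
gripper_force: 50.0
```

```bash
python3 -c "
from h import *
av()"
```

```text
t 14.9 pos [0.5633 0.0682 0.1545] a 2.1219 tilt [0.002  0.0013] F [ 7.39  2.84 -6.35] M [ 0.653 -1.591  0.066] q7 0.21 op 0.157 gf 50.0
Mz [0.031 0.071 0.049 0.054 0.   ] mean 0.041 tau7 [ 0.014 -0.078 -0.101 -0.061 -0.05 ]
```

Request:
send_rows([
  [0,0,0,0,0,0.5],
  [0,0,0,0,0,0.5],
  [0,0,0,0,0,0.5],
  [0,0,0,0,0,0.5],
  [0,0,0,0,0,0.5],
  [0,0,0,0,0,0.5],
  [0,0,0,0,0,0.5],
])

```text
t: 15.6
eef_pos: [0.5635, 0.0683, 0.1545]
tool_rot: [0.515, 0.857, 0.001, 0.001]
force: [6.1, 3.2, -6.0]
opening: 0.153
gripper_force: 50.0
```

```bash
python3 -c "
from h import *
av()"
```

```text
t 15.85 pos [0.5635 0.0683 0.1545] a 2.0609 tilt [0.0023 0.0015] F [ 7.12  3.65 -7.24] M [ 0.642 -1.734  0.067] q7 0.16 op 0.159 gf 50.0
Mz [0.029 0.062 0.037 0.013 0.051] mean 0.039 tau7 [ 0.013 -0.079 -0.102 -0.061 -0.051]
```

Request:
send_rows([
  [0,0,0,0,0,0.5],
  [0,0,0,0,0,0.5],
  [0,0,0,0,0,0.5],
  [0,0,0,0,0,0.5],
  [0,0,0,0,0,0.5],
  [0,0,0,0,0,0.5],
  [0,0,0,0,0,0.5],
])

```text
t: 16.55
eef_pos: [0.5635, 0.0683, 0.1545]
tool_rot: [0.541, 0.841, 0.001, 0.001]
force: [7.1, 3.5, -7.6]
opening: 0.161
gripper_force: 50.0
```

```bash
python3 -c "
from h import *
av()"
```

```text
t 16.8 pos [0.5635 0.0684 0.1545] a 1.9999 tilt [0.0025 0.0016] F [ 6.71  2.96 -6.62] M [ 0.661 -1.697  0.082] q7 0.1 op 0.158 gf 50.0
Mz [0.065 0.057 0.101 0.072 0.047] mean 0.069 tau7 [ 0.013 -0.08  -0.102 -0.062 -0.052]
```

Request:
send_rows([
  [0,0,0,0,0,0.5],
  [0,0,0,0,0,0.5],
  [0,0,0,0,0,0.5],
  [0,0,0,0,0,0.5],
  [0,0,0,0,0,0.5],
])

```text
t: 17.3
eef_pos: [0.5636, 0.0684, 0.1545]
tool_rot: [0.559, 0.829, 0.001, 0.001]
force: [7.3, 2.9, -6.9]
opening: 0.159
gripper_force: 50.0
```

```bash
python3 -c "
from h import *
av()"
```

```text
t 17.55 pos [0.5636 0.0684 0.1545] a 1.9565 tilt [0.0027 0.0015] F [ 6.97  2.34 -6.81] M [ 0.696 -1.797  0.149] q7 0.06 op 0.159 gf 50.0
Mz [0.175 0.149 0.159 0.213 0.173] mean 0.174 tau7 [-0.084 -0.18  -0.203 -0.162 -0.152]
```

Contact: the torque has risen to 0.17 N m. I'll press 1.5° more and hold.

Request:
send_rows([
  [0,0,0,0,0,0.5],
  [0,0,0,0,0,0.5],
  [0,0,0,0,0,0.5],
  [0,0,0,0,0,0],
  [0,0,0,0,0,0],
  [0,0,0,0,0,0],
])

```text
t: 18.15
eef_pos: [0.5636, 0.0684, 0.1545]
tool_rot: [0.569, 0.822, 0.001, 0.001]
force: [7.1, 3.5, -6.5]
opening: 0.159
gripper_force: 50.0
```

```bash
python3 -c "
from h import *
av()"
```

```text
t 18.4 pos [0.5637 0.0684 0.1545] a 1.9306 tilt [0.0028 0.0015] F [ 9.12  2.88 -7.98] M [ 0.649 -1.786  0.184] q7 0.03 op 0.16 gf 50.0
Mz [0.249 0.233 0.26  0.211 0.282] mean 0.247 tau7 [-0.24 -0.24 -0.24 -0.24 -0.24]
```

Request:
send_rows([
  [0,0,0,0,0,-3],
  [0,0,0,0,0,-5],
  [0,0,0,0,0,-5],
  [0,0,0,0,0,-5],
  [0,0,0,0,0,-5],
  [0,0,0,0,0,-5],
  [0,0,0,0,0,-5],
  [0,0,0,0,0,-5],
  [0,0,0,0,0,-5],
  [0,0,0,0,0,-5],
])

```text
t: 19.4
eef_pos: [0.5627, 0.0673, 0.1545]
tool_rot: [0.185, 0.983, -0.0, 0.0]
force: [4.8, 2.6, -5.2]
opening: 0.153
gripper_force: 50.0
```

Request:
send_rows([
  [0,0,0,0,0,-5],
  [0,0,0,0,0,-5],
  [0,0,0,0,0,-5],
  [0,0,0,0,0,-3],
  [0,0,0,0,0,-2],
  [0,0,0,0,0,-1],
  [0,0,0,0,0,0],
  [0,0,0,0,0,0],
])

```text
t: 20.2
eef_pos: [0.5625, 0.0667, 0.1545]
tool_rot: [0.004, 1.0, -0.001, -0.0]
force: [4.2, -2.1, -4.1]
opening: 0.156
gripper_force: 50.0
```

Run:
```python
from h import *
st()
c=cam("wrist"); cv2.imwrite("pics/w3.png",c['frame'])
```

```text
t 20.2 pos [0.5625 0.0667 0.1545] a 3.1328 tilt [-0.0001 -0.0012] F [ 4.22 -2.09 -4.05] M [-0.065 -0.948  0.029] q7 1.17 op 0.156 gf 50.0
```

Request:
send_rows([
  [0,0,0,0,0,-0.6],
  [0,0,0,0,0,0],
  [0,0,0,0,0,0],
  [0,0,0,0,0,0],
])

```text
t: 20.65
eef_pos: [0.5625, 0.0667, 0.1545]
tool_rot: [-0.001, 1.0, -0.001, -0.0]
force: [2.8, -4.7, -4.2]
opening: 0.16
gripper_force: 50.0
```

Request:
send_rows([
  [0,0,0,0,0,0],
  [0,0,0,0,0,0],
  [0,0,0,0,0,0],
  [0,0,0,0,0,0],
  [0,0,0,0,0,0],
  [0,0,0,0,0,0],
  [0,0,0,0,0,0],
  [0,0,0,0,0,0],
], jaw=-1)

```text
t: 21.45
eef_pos: [0.5625, 0.0675, 0.1545]
tool_rot: [-0.001, 1.0, 0.0, -0.0]
force: [-0.1, -0.1, -0.7]
opening: 0.799
gripper_force: 0.0
```

Request:
send_rows([
  [0,0,-5,0,0,0],
  [0,0,-10,0,0,0],
  [0,0,-15,0,0,0],
  [0,0,-15,0,0,0],
  [0,0,-15,0,0,0],
  [0,0,-15,0,0,0],
  [0,0,-15,0,0,0],
  [0,0,0,0,0,0],
  [0,0,0,0,0,0],
])

```text
t: 22.35
eef_pos: [0.5626, 0.0674, 0.2447]
tool_rot: [-0.001, 1.0, -0.0, 0.0]
force: [0.2, -0.3, 0.0]
opening: 0.998
gripper_force: 0.0
```

Run:
```python
from h import *
st()
c=cam("wrist"); cv2.imwrite("pics/w4.png",cv2.resize(c['frame'][60:300,140:380],None,fx=2.5,fy=2.5,interpolation=cv2.INTER_CUBIC))
W=cloud(c)
B=W[(abs(W[...,2]-.18)<.006)&(np.hypot(W[...,0]-.563,W[...,1]-.067)<.045)]
r=cv2.minAreaRect((B[:,:2]*1000).astype(np.float32)); print("bar",len(B),r)
P=W[(abs(W[...,2]-.163)<.005)&(np.hypot(W[...,0]-.484,W[...,1]-.065)<.02)]
print(len(P),cv2.minEnclosingCircle((P[:,:2]*1000).astype(np.float32)))
F=W[(abs(W[...,2]-.138)<.005)]
```

```text
t 22.35 pos [0.5626 0.0674 0.2447] a -3.1391 tilt [ 0.0004 -0.0003] F [ 0.16 -0.32  0.03] M [ 0.112 -0.163 -0.015] q7 1.23 op 0.998 gf 0.0
bar 920 ((562.4497680664062, 67.3690185546875), (45.27029037475586, 13.961091041564941), 0.5345093011856079)
400 ((483.0665283203125, 66.73583984375), 8.812263488769531)
```

View pics/w4.png

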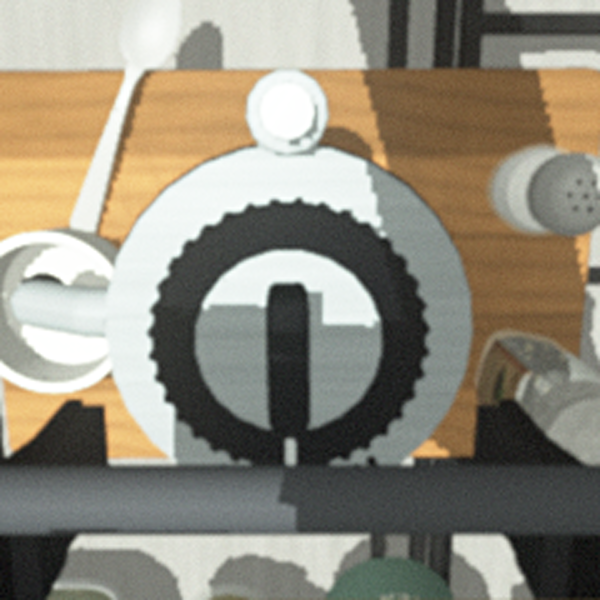

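The wrist crop shows the bar upright at (288,355) with its pointer at (290,450) and the pin at (288,110). The measured bar angle is 0.009 rad against a grinder yaw of 0.008, so the wheel is on the mark. Next is the pin.

Request:
send_rows([
  [15,0,0,0,0,0],
  [20,-0.6,0,0,0,0],
  [20,0,0,0,0,0],
  [15,0,0,0,0,0],
  [9.5,0,0,0,0,0],
  [0,0,0,0,0,0],
  [0,0,0,0,0,0],
  [0,0,0,0,0,0],
  [0,0,0,0,0,0],
  [0,0,0,0,0,0],
], jaw=1, force=20)

```text
t: 23.4
eef_pos: [0.4832, 0.0669, 0.2443]
tool_rot: [-0.002, 1.0, 0.0, -0.0]
force: [-0.5, -0.2, -0.4]
opening: 0.177
gripper_force: 0.0
```

Request:
send_rows([
  [0,0,10,0,0,0],
  [0,0,15,0,0,0],
  [0,0,15,0,0,0],
  [0,0,15,0,0,0],
  [0,0,10,0,0,0],
  [0,0,5,0,0,0],
  [0,0,3,0,0,0],
  [0,0,0,0,0,0],
  [0,0,0,0,0,0],
])

```text
t: 24.3
eef_pos: [0.4834, 0.0667, 0.172]
tool_rot: [-0.001, 1.0, -0.0, 0.0]
force: [-1.1, 0.5, -0.6]
opening: 0.008
gripper_force: 0.0
```

```bash
python3 -c "
from h import *
st()"
```

```text
t 24.3 pos [0.4834 0.0667 0.172 ] a -3.139 tilt [ 0.0009 -0.0001] F [-1.14  0.5  -0.61] M [ 0.117 -0.102  0.045] q7 1.33 op 0.008 gf 0.0
```

Request:
send_rows([
  [0,0,3,0,0,0],
  [0,0,3,0,0,0],
  [0,0,3,0,0,0],
  [0,0,2,0,0,0],
  [0,0,2,0,0,0],
  [0,0,2,0,0,0],
  [0,0,2,0,0,0],
  [0,0,1,0,0,0],
  [0,0,0,0,0,0],
  [0,0,0,0,0,0],
])

```text
t: 25.3
eef_pos: [0.4831, 0.0666, 0.1535]
tool_rot: [-0.001, 1.0, -0.0, 0.0]
force: [-0.3, -1.1, 1.8]
opening: 0.005
gripper_force: 1.0
```

```bash
python3 -c "
from h import *
st()"
```

```text
t 25.3 pos [0.4831 0.0666 0.1535] a -3.139 tilt [ 0.0003 -0.0001] F [-0.27 -1.15  1.78] M [-0.079 -0.206  0.022] q7 1.31 op 0.005 gf 1.0
```

Request:
send_rows([
  [0,0,1,0,0,0],
  [0,0,0.5,0,0,0],
  [0,0,0,0,0,0],
  [0,0,0,0,0,0],
])

```text
t: 25.7
eef_pos: [0.4832, 0.0666, 0.1533]
tool_rot: [-0.001, 1.0, -0.001, -0.0]
force: [-3.9, -1.8, 14.1]
opening: 0.006
gripper_force: 6.6
```

```bash
python3 -c "
from h import *
st()"
```

```text
t 25.7 pos [0.4832 0.0666 0.1533] a -3.139 tilt [-0.0001 -0.0011] F [-3.89 -1.81 14.14] M [-0.166  0.749  0.023] q7 1.31 op 0.006 gf 6.6
```

The pin is bottomed out: 14 N with no further travel. Retracting.

Request:
send_rows([
  [0,0,-5,0,0,0],
  [0,0,-10,0,0,0],
  [0,0,-15,0,0,0],
  [0,0,-20,0,0,0],
  [0,0,-20,0,0,0],
  [0,0,-20,0,0,0],
  [0,0,0,0,0,0],
  [0,0,0,0,0,0],
])

```text
t: 26.5
eef_pos: [0.4832, 0.0667, 0.2425]
tool_rot: [-0.001, 1.0, -0.0, 0.001]
force: [-1.3, 0.1, -1.5]
opening: 0.007
gripper_force: 0.0
```

Run:
```python
from h import *
st(); c=cam("wrist"); W=cloud(c)
B=W[(abs(W[...,2]-.18)<.006)&(np.hypot(W[...,0]-.563,W[...,1]-.067)<.045)]
if len(B): print("bar",len(B),cv2.minAreaRect((B[:,:2]*1000).astype(np.float32)))
for n in("wrist","top"):
    c=cam(n);W=cloud(c)
    print(n,np.percentile(W[(np.hypot(W[...,0]-.483,W[...,1]-.067)<.006)][:,2],[10,50,90]) , spot_in(c,"pointer")[:1])
```

```text
t 26.5 pos [0.4832 0.0667 0.2425] a -3.139 tilt [ 0.0011 -0.0007] F [-1.28  0.08 -1.46] M [ 0.094 -0.129  0.046] q7 1.4 op 0.007 gf 0.0
bar 4 ((566.95361328125, 67.69894409179688), (1.804134726524353, 0.8728963136672974), 0.05979718640446663)
wrist [0.1515548  0.29018915 0.29124198] [{'extent': [0.5023, 0.5208, 0.1906, 0.1255], 'conf': 0.24}]
top [0.6485339  0.64968699 0.65084198] [{'extent': [0.4574, 0.4428, 0.0738, 0.0773], 'conf': 0.88}]
```

```bash
python3 -c "
from plant import *
print(close_job())"
```

```text
the job is handed in; nothing more can be done
None
```

I handed the job in, but `close_job()` returned no verdict: the burrs met and were held at about 0.25 N m total, the pointer was set within about 1 mm of the two-rib mark, the locking pin is fully down, and the arm is clear with no contact seen with the other things.

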